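Seat the turn wheel on its locating pin

TASK

The board game's wooden turn wheel has been left sitting high on its spindle, propped up by the steel locating pin in the plinth. With a fingertip, push the peg on the wheel round until the notch in the wheel's rim meets the pin, then gently press the wheel down until it is fully home, and leave it there. Nothing is to be pinched or lifted, and everything else on the shelf stays where it is.

Things in the scene. Friction and masses are not known exactly. Their poses are not given: they have to be found in the camera images.
- plinth: Fixed dark wooden plinth of the turn wheel, round, 160 mm across and 10 mm high, with a 30 mm wide ear that reaches 98 mm from the centre along its +x axis. Origin: centre of its underside, on the spindle's axis; z up. A vertical steel spindle, 12 mm across, stands in the middle up to 50 mm above the origin and goes through the wheel.
- pin_top (a point): Top of the steel locating pin fixed upright in the plinth: 14 mm across, domed top (7 mm radius) 28 mm above the shelf, centre 68 mm from the spindle axis on the side of the ear. With the wheel raised, the pin stands under the wheel's rim and a 5 mm crescent of it shows beyond the rim from above.
- wheel: Plywood wheel, 140 mm across, 8 mm thick, turning either way without stops about the spindle (friction about 0.03 N m; it stays where left). Origin: on the spindle axis at its underside, z up, +x towards the notch. Top face 36 mm above the shelf while raised, 20 mm when home. It cannot tilt, so it may be pressed anywhere on its top face.
- hub_top (a point): Middle of the top of the brass hub collar, 28 mm across and 8 mm high, on the middle of the wheel's top face. The spindle comes up through it: its end is 14 mm above the wheel's top face while raised, 30 mm when home.
- wheel_notch (a point): Middle of the notch at the level of the wheel's top face, 68 mm from the spindle axis, straight above the pin's axis when the notch meets the pin. The notch runs in from the rim to 57 mm radius; sides radial, 18 mm apart here (2 mm play each side of the pin; the pin's dome guides the wheel in from about 3 mm off).
- wheel_peg (a point): Centre of the top of the wooden finger peg on the wheel, 12 mm across, 20 mm high above the wheel's top face, 46 mm from the spindle axis, diametrically opposite the notch. Turns with the wheel.
- seat (a joint): How far the wheel and hub have gone down the spindle, m: 0 raised (as found, resting on the pin), 0.016 fully home, negative if lifted. A stiff push fit: a press of about 3 N moves it once the notch is over the pin, it stays where left, and the pin stops it while the notch is elsewhere.
- block_tower: Tower of pale wooden blocks, 75 x 75 mm, 150 mm high, loose. Leave alone. Origin: centre of its underside.
- dice_tower: Grey plastic dice tower with a swing flap at its foot, 90 x 90 mm, 180 mm high, fixed. Origin: centre of its underside.
- token_bowl: Glass bowl of blue tokens, 100 mm across, 45 mm high, loose. Leave alone. Origin: centre of its underside.
- clip_stand: Stainless spring clip on a stem and 60 mm round foot, 110 mm high, loose. Leave alone. Origin: centre of its underside.
- dish: Orange ceramic dish, 100 mm across, 28 mm high, loose. Leave alone. Origin: centre of its underside.
- stray_block: Single pale wooden block, 75 x 25 x 15 mm, lying beside the plinth, loose. Leave alone. Origin: centre of its underside, x along its length.
- die: White die, 16 mm, beside the plinth, loose. Leave alone. Origin: centre of its underside.
- pawn: Pale wooden pawn, 26 mm across, 50 mm high, upright beside the plinth, loose. Leave alone. Origin: centre of its underside.
Things that resemble listed ones, but are neither listed nor needed, are in the scene too. Of the things like the plinth, leave any that is blue; of the rest the larger one is meant.

How it is judged:
On the way, in this order (a step that is already met when the one before it is completed fails the run):
1. the notch is turned to the pin (within 5 mm) (horizontal distance between wheel_notch and pin_top below 0.005 m), for 0.02 s.
2. the wheel is pressed fully home over the pin (value of joint seat above 0.0145 m), for 0.2 s.
At the end, for the whole second after the job is handed in: The wheel is home on the plinth (down by more than 14.5 of 16 mm) with the pin in its notch (notch middle within 4 mm of the pin's axis), at rest (value of joint seat above 0.0145 m and horizontal distance between wheel_notch and pin_top below 0.004 m and angular speed of wheel below 0.05 rad/s and linear speed of wheel below 0.01 m/s); the robot touches nothing.
It fails at once if the wheel is lifted more than 4 mm above where it was found (value of joint seat below -0.004 m).
It fails at once if the wheel is pinched or pressed with more than 35 N (contact force between the fingers and wheel above 35 N).
It fails at once if a bystander is moved more than 15 mm (distance of any of block_tower, token_bowl, clip_stand, dish, stray_block, die, pawn from where it was at the start of the episode above 0.015 m).
It also fails if it takes over 48 s, if anything falls off the work surface, if the arm or the gripper's body presses on something with over 40 N, if the wrist force passes 120 N, or if a joint passes its speed limit or range.

ROBOT

A 6-joint arm with a two-finger parallel gripper is mounted at the origin on the work surface. World frame = base frame: x ahead of the robot, y to its left, z up, the work surface at z = 0. Lengths are in m, angles in rad, forces in N, time in s.
With the tool pointing down it reaches from about 0.325 to 0.9 m from the base axis. Payload 6.1 kg.
Tool frame: the origin (TCP) lies midway between the tips of the shut fingers; the grasp point (between the pads) lies 19 mm behind it (r.pinch_z is the distance from the TCP to the grasp point, in m); z points along the fingers, y is the line along which they close (so a half turn about z gives the same grasp; the last joint's range is limited). The gripper opens to 85 mm and grips with 20 to 120 N. Pads are 22 mm wide; open, the fingers measure 114 mm over their backs; the gripper's body (76 mm by 85 mm) begins 54 mm behind the grasp point. The pads swing forward as they close: fully open they stand 13 mm farther back than shut.
Start: joints at [1.025, 0.22, 1.526, -0, 1.395, -0.126], TCP at [0.255, 0.571, 0.231] pointing down, gripper open.
Joint ranges: [-2.98, 2.98], [-0.91, 2.08], [0.09, 2.57], [-1.24, 4.39], [0.2, 2.65], [-2.68, 2.68]. Speed limits (rad/s): [2.57, 2.57, 3.01, 3.14, 3.14, 3.14].

INTERFACE

Orientations are given as a 3x3 rotation matrix whose columns are the frame's x, y, z axes.
In Python, from plant import r gives the robot as it stands.
- The arm moves only by the shell command python3 -m creep 'ROWS'. ROWS is JSON, one flat list of numbers, 7 for each row, row after row: the shift along the tool's x, y, z in m, then the turn, a rotation vector about the tool's x, y, z in rad, then the finger opening in m, from 0 to 0.0854. In form: [tx, ty, tz, ax, ay, az, gripper, tx, ty, tz, ax, ay, az, gripper, ...]. A call has 1 to 8 rows; each row shifts and turns the commanded pose from where the row before left it, along the tool's axes as they then stand; what a row does not reach is not made up. A row lasts 1/12 s, in which the tool goes at most 41.7 mm and 7.16 degrees, less where a joint would pass 70% of its speed; a pose out of reach is approached as far as the arm can. A call with a gripper value outside its range is refused whole. The fingers move at their own pace and stop on an object; the grip force is fixed at half the most. Time passes only in rows, so rows that do not move let the fingers close. It gives the time, the measured TCP pose, the force, the opening and the grip force at its end, in the units of the state.
- r.sense(): the state, without advancing time (a new reading comes with each control period).
- r.read_camera(name): name is "scene" or "side" or "wrist"; returns a dict with "pixels" (480x640x3 uint8, blue, green, red), "vertical_fov" (degrees; the focal length in pixels is half the picture's height over the tangent of half this angle, whatever the lens; pixels are square), "cx", "cy" (the principal point, pixels), "R" (3x3) and "t" (3): a world point X has camera coordinates R X + t. Camera axes: x right, y down, z forward; pixel columns grow to the right and rows downward; lengths in m; the calibration is good to about 2 mm. A picture is of the moment at which its call begins. There is no depth.
- r.finish_job(): hands the job in; it is judged then, once.
Trained networks look in a picture, given as the dict that the camera call returned (one of the last four; its "shot" number tells which), for a name from the list of things; names that differ only in an ending like _2 or _b are one class to them, and where a whole thing is asked for, a point or a joint stands for the part that bears it (a point fixed in the world has none). Each returns a list of dicts, best first, with "score" (0 to 1); they miss things now and then, are a little off and sometimes report something else, mostly with a low value. They report only what shows in the picture. A call takes as long as a camera call. They do not tell look-alikes from the thing itself.
- r.outline_of(picture, name): "pixels" (480x640 bool, what is visible of it) and "box" ([left, top, right, bottom] in pixels, round what is visible of it).
- r.pinpoint(picture, name): "xy" ([column, row] in pixels: a listed point, or the origin of a listed thing).
The state is a dict: "t": time; "joint_positions": joint angles; "dq": joint speeds; "joint_efforts": joint torques, N m; "tcp_pos": TCP position; "orientation": TCP orientation; "force": force on the tool from outside, world axes, zero at the start; "torque": the same for the moment, N m; "finger_gap": finger opening in m; "gripper_force": force on a finger pad.
Only numpy, scipy, OpenCV 4.12 (cv2) and the standard library are available. Lean on these libraries where they do the work, as an engineer would, in place of code of your own. Each camera call takes 0.05 s, during which the arm holds its last target. There are 200 camera calls.

## Working session

There is one attempt and no reset: what is moved stays moved. The work goes in short steps, Python scripts to look and compute and a shell command to move; the robot and the scene stay as the last step left them, time stands still between calls to the robot, and variables do not carry over. Pictures are saved under pics/ and viewed, at most 10 in all, crops included, and the job is handed in when it is done.

```bash
mkdir -p pics
cat > h.py <<'E'
import numpy as np,cv2
from plant import r
def ray(p,uv):
    f=p["pixels"].shape[0]/2/np.tan(np.radians(p["vertical_fov"])/2)
    R=np.array(p["R"]);t=np.array(p["t"])
    d=R.T@np.array([(uv[0]-p["cx"])/f,(uv[1]-p["cy"])/f,1]);return -R.T@t,d
def at(p,uv,z):
    o,d=ray(p,uv);return (o+d*(z-o[2])/d[2])
def proj(p,X):
    f=p["pixels"].shape[0]/2/np.tan(np.radians(p["vertical_fov"])/2)
    c=np.array(p["R"])@np.array(X)+np.array(p["t"]);return np.array([p["cx"]+f*c[0]/c[2],p["cy"]+f*c[1]/c[2]])
Z=dict(plinth=0,pin_top=.028,hub_top=.044,wheel_notch=.036,wheel_peg=.056,stray_block=0,die=0,pawn=0,block_tower=0,dice_tower=0,token_bowl=0,clip_stand=0,dish=0)
def find(p,names):
    for n in names:
        print(n,[(np.round(d["score"],2),np.round(d["xy"]),np.round(at(p,d["xy"],Z[n]),3)[:2]) for d in r.pinpoint(p,n)])
E
python3 - <<'E'
from h import *
s=r.sense();print(s["t"],s["tcp_pos"],s["orientation"])
for c in ["scene","side"]:
    p=r.read_camera(c);cv2.imwrite(f"pics/{c}0.png",p["pixels"]);print(c,at(p,(320,240),0), -np.array(p["R"]).T@p["t"]);find(p,Z)
E
```

```text
0.0 [0.25442386 0.57021557 0.23020535] [[-9.13155342e-01  4.07610480e-01 -1.00889403e-03]
 [ 4.07611655e-01  9.13153867e-01 -1.65972395e-03]
 [ 2.44754609e-04 -1.92682275e-03 -9.99998114e-01]]
scene [0.56735458 0.02329825 0.        ] [ 1.17881056 -0.60232955  1.3575623 ]
plinth [(np.float64(0.94), array([307., 221.]), array([0.494, 0.044])), (np.float64(0.67), array([364., 178.]), array([0.506, 0.284])), (np.float64(0.62), array([215., 281.]), array([ 0.451, -0.273]))]
pin_top [(np.float64(0.83), array([385., 179.]), array([0.57 , 0.305])), (np.float64(0.73), array([332., 217.]), array([0.551, 0.092])), (np.float64(0.63), array([240., 277.]), array([ 0.506, -0.225])), (np.float64(0.5), array([309., 219.]), array([0.506, 0.041])), (np.float64(0.2), array([283., 217.]), array([ 0.447, -0.007]))]
hub_top [(np.float64(0.76), array([367., 174.]), array([0.526, 0.271])), (np.float64(0.64), array([308., 214.]), array([0.502, 0.043])), (np.float64(0.6), array([215., 273.]), array([ 0.456, -0.268]))]
wheel_notch [(np.float64(0.97), array([387., 177.]), array([0.573, 0.308])), (np.float64(0.75
[... 2309 characters left out ...]
float64(0.64), array([424., 255.]), array([0.369, 0.03 ]))]
pawn [(np.float64(0.54), array([388., 305.]), array([0.457, 0.169])), (np.float64(0.27), array([366., 263.]), array([0.5  , 0.056]))]
block_tower [(np.float64(0.66), array([359., 443.]), array([0.522, 0.459])), (np.float64(0.56), array([236., 297.]), array([0.78 , 0.157]))]
dice_tower [(np.float64(0.61), array([334., 124.]), array([ 0.582, -0.476]))]
token_bowl [(np.float64(0.85), array([237., 298.]), array([0.777, 0.159]))]
clip_stand [(np.float64(0.87), array([252., 245.]), array([0.764, 0.008])), (np.float64(0.36), array([366., 252.]), array([0.499, 0.022]))]
dish [(np.float64(0.58), array([256., 197.]), array([ 0.776, -0.155]))]
```

View pics/scene0.png

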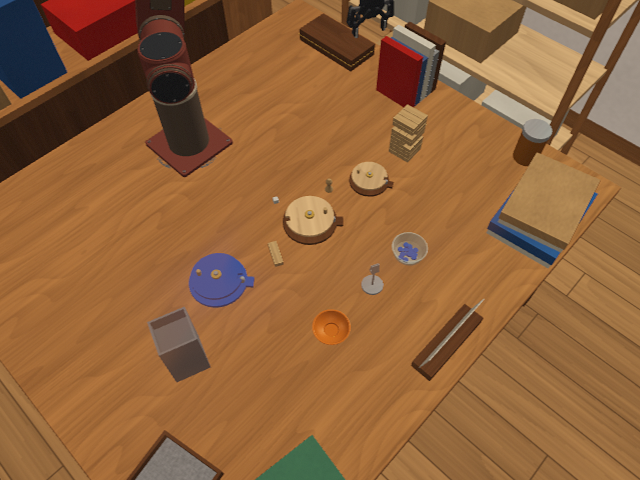

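View pics/side0.png

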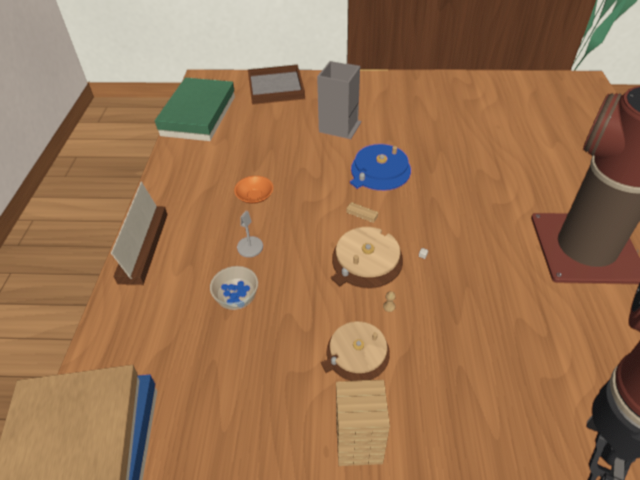

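The scene picture shows three wheels: a blue one at (217,278), a small wooden one at (370,178) and a larger wooden one at (310,215). The larger wooden wheel is the target, with its centre near (0.503, 0.046). Its pin is at about 44° and its peg at about 50°. The peg has to go about 174° counter-clockwise. I'll move above it with the fingers shut.

```bash
python3 -m creep '[-0.0292,-0.0252,0,0,0,0,0,-0.0292,-0.0252,0,0,0,0,0,-0.0292,-0.0252,0,0,0,0,0,-0.0292,-0.0252,0,0,0,0,0,-0.0292,-0.0252,0,0,0,0,0,-0.0292,-0.0252,0,0,0,0,0,-0.0292,-0.0252,0,0,0,0,0,-0.0292,-0.0252,0,0,0,0,0]'
python3 -m creep '[-0.0292,-0.0252,0,0,0,0,0,-0.0292,-0.0252,0,0,0,0,0,-0.0292,-0.0252,0,0,0,0,0,-0.0292,-0.0252,0,0,0,0,0,-0.0292,-0.0252,0,0,0,0,0,-0.0292,-0.0252,0,0,0,0,0,0,0,0,0,0,0.12,0,0,0,0,0,0,0.12,0]'
python3 -m creep '[0,0,0,0,0,0.12,0,0,0,0,0,0,0.12,0,0,0,0,0,0,0.12,0,0,0,0,0,0,0.12,0,0,0,0,0,0,0.12,0,0,0,0,0,0,0.12,0,0,0,0,0,0,0.12,0,0,0,0,0,0,0.12,0]'
python3 -m creep '[0,0,0,0,0,0.12,0,0,0,0,0,0,0.12,0,0,0,0,0,0,0.12,0,0,0,0,0,0,0.12,0,0,0,0,0,0,0.12,0,0,0,0,0,0,0.12,0,0,0,0,0,0,0.12,0,0,0,0,0,0,0.12,0]'
python3 - <<'E'
from h import *
s=r.sense();print(s["t"],s["tcp_pos"],s["orientation"],s["joint_positions"])
p=r.read_camera("wrist");cv2.imwrite("pics/w1.png",p["pixels"]);find(p,["plinth","pin_top","hub_top","wheel_notch","wheel_peg"])
print(-np.array(p["R"]).T@p["t"])
E
```

```text
t: 2.07
tcp_pos: [0.3863, 0.2898, 0.2316]
orientation: [[-0.913, 0.407, 0.001], [0.407, 0.913, 0.0], [-0.001, 0.001, -1.0]]
force: [1.9, -0.1, 0.1]
finger_gap: 0.0002
gripper_force: 0.0
t: 2.73
tcp_pos: [0.4851, 0.0795, 0.2314]
orientation: [[-0.784, 0.621, 0.0], [0.621, 0.784, -0.0], [-0.0, 0.0, -1.0]]
force: [0.2, 0.0, -0.6]
finger_gap: -0.0
gripper_force: 0.0
t: 3.4
tcp_pos: [0.4843, 0.0819, 0.2314]
orientation: [[0.055, 0.998, 0.0], [0.998, -0.055, -0.0], [0.0, 0.0, -1.0]]
force: [0.4, -0.3, -0.1]
finger_gap: -0.0004
gripper_force: 0.0
t: 4.07
tcp_pos: [0.4843, 0.0819, 0.2314]
orientation: [[0.849, 0.528, 0.0], [0.528, -0.849, -0.0], [0.0, 0.0, -1.0]]
force: [-0.7, 0.3, 0.3]
finger_gap: 0.0
gripper_force: 0.0
4.0667 [0.48428189 0.08193987 0.23144362] [[ 8.49435428e-01  5.27692493e-01  2.95747989e-04]
 [ 5.27692522e-01 -8.49435460e-01 -2.53361878e-05]
 [ 2.37849113e-04  1.77585458e-04 -9.99999956e-01]] [ 6.91143597e-03 -1.05034868e-01  1.86619676e+00 -2.78849077e-05
  1.38013519e+00  1.02183126e+00]
plinth [(np.float64(0.93), array([588., 386.]), array([ 0.454, -0.267])), (np.float64(0.82), array([142.,  23.]), array([0.525, 0.283]))]
pin_top [(np.float64(0.93), array([355., 123.]), array([0.551, 0.096])), (np.float64(0.6), array([610., 341.]), array([ 0.51, -0.22]))]
hub_top [(np.float64(0.78), array([370., 211.]), array([0.499, 0.048])), (np.float64(0.75), array([120.,  16.]), array([0.525, 0.279])), (np.float64(0.69), array([617., 414.]), array([ 0.456, -0.267]))]
wheel_notch [(np.float64(0.9), array([399., 277.]), array([ 0.461, -0.008])), (np.float64(0.79), array([616., 350.]), array([ 0.507, -0.223])), (np.float64(0.64), array([226., 166.]), array([0.468, 0.167]))]
wheel_peg [(np.float64(0.9), array([622., 460.]), array([ 0.422, -0.296])), (np.float64(0.87), array([118.,  67.]), array([0.494, 0.262])), (np.float64(0.62), array([352., 160.]), array([0.527, 0.085]))]
[0.55127515 0.1235451  0.37369386]
```

View pics/w1.png

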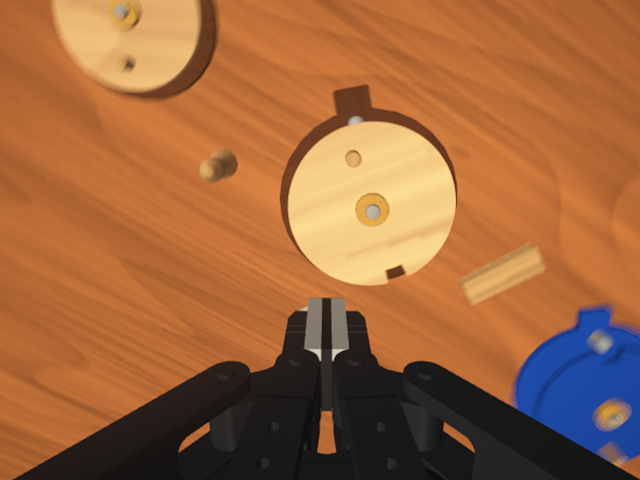

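The wrist view shows the peg at (353,158), the pin at (355,121), the notch at (396,272) and the hub at (372,210). The peg is at about 54° and has to reach about 224°. I'll lower the fingertip beside the peg on its clockwise side.

```bash
python3 -m creep '[0.0207,0.0208,0,0,0,0,0,0.0208,0.0208,0,0,0,0,0,0,0,0.035,0,0,0,0,0,0,0.035,0,0,0,0,0,0,0.035,0,0,0,0,0,0,0.03,0,0,0,0,0,0,0,0,0,0,0,0,0,0,0,0,0,0]'
python3 - <<'E'
from h import *
p=r.read_camera("wrist");cv2.imwrite("pics/w2.png",p["pixels"]);find(p,["pin_top","hub_top","wheel_notch","wheel_peg"])
E
```

```text
t: 5.03
tcp_pos: [0.54, 0.0688, 0.0949]
orientation: [[0.846, 0.534, -0.005], [0.534, -0.846, 0.0], [-0.004, -0.002, -1.0]]
force: [1.0, 0.4, 1.1]
finger_gap: 0.0001
gripper_force: 0.0
pin_top [(np.float64(0.97), array([297., 216.]), array([0.551, 0.094]))]
hub_top [(np.float64(0.55), array([296., 215.]), array([0.555, 0.096]))]
wheel_notch []
wheel_peg [(np.float64(0.63), array([284., 279.]), array([0.528, 0.086]))]
```

View pics/w2.png

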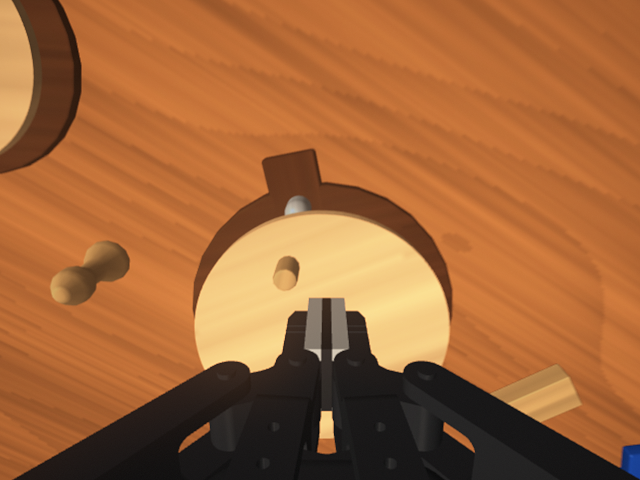

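The tip is over the wheel at pixel (327,300) and the peg is at (285,272), well to one side, so the way down is clear. I'll go down and start sweeping.

```bash
python3 -m creep '[0,0,0.027,0,0,0,0,0,0,0.026,0,0,0,0,0,0,0,0,0,0,0,-0.0002,-0.0046,0,0,0,-0.1,0,-0.0002,-0.0046,0,0,0,-0.1,0,-0.0002,-0.0046,0,0,0,-0.1,0,-0.0002,-0.0046,0,0,0,-0.1,0,-0.0002,-0.0046,0,0,0,-0.1,0]'
python3 -m creep '[-0.0002,-0.0046,0,0,0,-0.1,0,-0.0002,-0.0046,0,0,0,-0.1,0,-0.0002,-0.0046,0,0,0,-0.1,0,-0.0002,-0.0046,0,0,0,-0.1,0,-0.0002,-0.0046,0,0,0,-0.1,0,0,0,0,0,0,0,0]'
python3 - <<'E'
from h import *
p=r.read_camera("wrist");cv2.imwrite("pics/w3.png",p["pixels"]);find(p,["pin_top","hub_top","wheel_notch","wheel_peg"])
p=r.read_camera("side");find(p,["pin_top","hub_top","wheel_notch","wheel_peg"])
E
```

```text
t: 5.95
tcp_pos: [0.5268, 0.0848, 0.0459]
orientation: [[0.483, 0.876, 0.004], [0.876, -0.483, 0.0], [0.002, 0.003, -1.0]]
force: [0.1, -0.0, -0.2]
finger_gap: 0.0002
gripper_force: 0.3
t: 6.45
tcp_pos: [0.5039, 0.0908, 0.0455]
orientation: [[0.005, 1.0, 0.003], [1.0, -0.005, 0.0], [0.0, 0.003, -1.0]]
force: [-0.0, -0.3, -0.5]
finger_gap: -0.0001
gripper_force: 0.1
pin_top [(np.float64(0.84), array([436., 289.]), array([0.55 , 0.095]))]
hub_top []
wheel_notch []
wheel_peg [(np.float64(0.72), array([273., 332.]), array([0.484, 0.092]))]
pin_top [(np.float64(0.92), array([335., 357.]), array([0.567, 0.311])), (np.float64(0.89), array([346., 267.]), array([0.547, 0.092])), (np.float64(0.83), array([363., 173.]), array([ 0.503, -0.222])), (np.float64(0.69), array([390., 307.]), array([0.458, 0.196]))]
hub_top [(np.float64(0.72), array([366., 244.]), array([0.502, 0.04 ])), (np.float64(0.56), array([360., 342.]), array([0.519, 0.287]))]
wheel_notch [(np.float64(0.75), array([336., 354.]), array([0.564, 0.309]))]
wheel_peg [(np.float64(0.91), array([369., 336.]), array([0.503, 0.283])), (np.float64(0.87), array([376., 256.]), array([0.483, 0.083])), (np.float64(0.25), array([346., 268.]), array([0.547, 0.119]))]
```

View pics/w3.png

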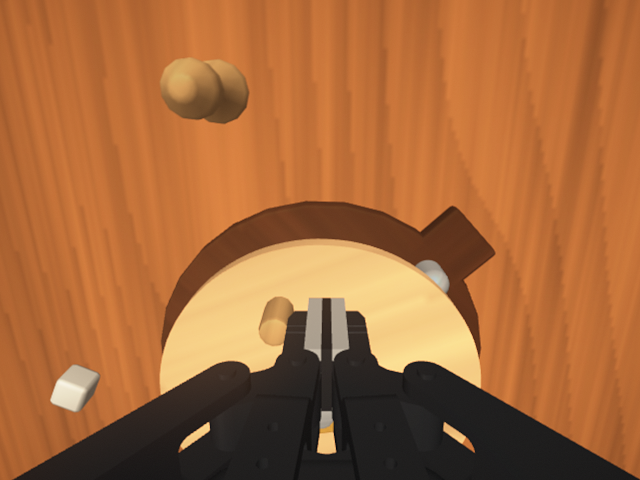

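The peg at (275,320) is now being carried by the finger and sits at about 112°. I'll sweep another 92° and then look again.

```bash
python3 -m creep '[-0.0002,-0.0046,0,0,0,-0.1,0,-0.0002,-0.0046,0,0,0,-0.1,0,-0.0002,-0.0046,0,0,0,-0.1,0,-0.0002,-0.0046,0,0,0,-0.1,0,-0.0002,-0.0046,0,0,0,-0.1,0,-0.0002,-0.0046,0,0,0,-0.1,0,-0.0002,-0.0046,0,0,0,-0.1,0,-0.0002,-0.0046,0,0,0,-0.1,0]'
python3 -m creep '[-0.0002,-0.0046,0,0,0,-0.1,0,-0.0002,-0.0046,0,0,0,-0.1,0,-0.0002,-0.0046,0,0,0,-0.1,0,-0.0002,-0.0046,0,0,0,-0.1,0,-0.0002,-0.0046,0,0,0,-0.1,0,-0.0002,-0.0046,0,0,0,-0.1,0,-0.0002,-0.0046,0,0,0,-0.1,0,0,0,0,0,0,0,0]'
cat > look.py <<'E'
from h import *
for c in ["wrist","side","scene"]:
    p=r.read_camera(c);cv2.imwrite("pics/%s_l.png"%c,p["pixels"]);print(c)
    find(p,["pin_top","hub_top","wheel_notch","wheel_peg"])
E
python3 look.py
```

```text
t: 7.62
tcp_pos: [0.4698, 0.0771, 0.0433]
orientation: [[-0.714, 0.7, 0.0], [0.7, 0.714, 0.0], [-0.0, 0.0, -1.0]]
force: [1.3, 0.3, 0.1]
finger_gap: -0.0001
gripper_force: 0.5
t: 8.28
tcp_pos: [0.4562, 0.0481, 0.0431]
orientation: [[-0.997, 0.077, -0.001], [0.077, 0.997, -0.0], [0.001, -0.0, -1.0]]
force: [0.4, -0.1, -0.5]
finger_gap: 0.0002
gripper_force: 0.0
wrist
pin_top []
hub_top []
wheel_notch []
wheel_peg [(np.float64(0.78), array([271., 349.]), array([0.459, 0.028]))]
side
pin_top [(np.float64(0.96), array([345., 266.]), array([0.549, 0.091])), (np.float64(0.87), array([332., 359.]), array([0.572, 0.315])), (np.float64(0.64), array([360., 171.]), array([ 0.512, -0.229]))]
hub_top [(np.float64(0.75), array([368., 249.]), array([0.499, 0.054])), (np.float64(0.62), array([379., 156.]), array([ 0.461, -0.273])), (np.float64(0.59), array([359., 344.]), array([0.522, 0.293]))]
wheel_notch [(np.float64(0.94), array([340., 261.]), array([0.559, 0.084])), (np.float64(0.91), array([338., 355.]), array([0.56 , 0.311])), (np.float64(0.56), array([365., 167.]), array([ 0.499, -0.236]))]
w
[... 325 characters left out ...]
y([ 0.505, -0.224])), (np.float64(0.45), array([328., 188.]), array([0.468, 0.161]))]
hub_top [(np.float64(0.96), array([307., 216.]), array([0.504, 0.037])), (np.float64(0.96), array([215., 274.]), array([ 0.459, -0.27 ])), (np.float64(0.84), array([371., 172.]), array([0.529, 0.284]))]
wheel_notch [(np.float64(0.88), array([390., 178.]), array([0.581, 0.315])), (np.float64(0.73), array([332., 220.]), array([0.56 , 0.079])), (np.float64(0.61), array([244., 275.]), array([ 0.513, -0.217]))]
wheel_peg [(np.float64(0.76), array([198., 269.]), array([ 0.422, -0.295])), (np.float64(0.73), array([293., 208.]), array([0.462, 0.022])), (np.float64(0.56), array([357., 168.]), array([0.495, 0.258]))]
```

```bash
python3 -m creep '[0,-0.0036,0,0,0,-0.08,0,0,-0.0036,0,0,0,-0.08,0,0,0,0,0,0,0,0,0,0,0,0,0,0,0]'
python3 look.py | grep -v plinth
python3 - <<'E'
import cv2,numpy as np
a=cv2.imread("pics/scene_l.png")[185:250,270:355];b=cv2.imread("pics/side_l.png")[215:300,320:415]
a=cv2.resize(a,(390,298),interpolation=2);b=cv2.resize(b,(390,349),interpolation=2)
cv2.imwrite("pics/c4.png",np.hstack([cv2.copyMakeBorder(a,0,51,0,0,0),b]))
E
```

```text
t: 9.37
tcp_pos: [0.4562, 0.0413, 0.0433]
orientation: [[-0.997, -0.077, -0.0], [-0.077, 0.997, -0.0], [0.0, -0.0, -1.0]]
force: [0.3, -0.6, 0.1]
finger_gap: -0.0001
gripper_force: 0.0
wrist
pin_top []
hub_top []
wheel_notch []
wheel_peg [(np.float64(0.58), array([270., 349.]), array([0.462, 0.021]))]
side
pin_top [(np.float64(0.92), array([331., 358.]), array([0.573, 0.314])), (np.float64(0.88), array([343., 271.]), array([0.553, 0.103])), (np.float64(0.78), array([366., 172.]), array([ 0.497, -0.227])), (np.float64(0.72), array([420., 255.]), array([0.383, 0.055]))]
hub_top [(np.float64(0.71), array([368., 249.]), array([0.499, 0.054])), (np.float64(0.68), array([344., 266.]), array([0.55 , 0.102])), (np.float64(0.61), array([380., 157.]), array([ 0.46 , -0.267])), (np.float64(0.57), array([358., 341.]), array([0.524, 0.286]))]
wheel_notch [(np.float64(0.96), array([338., 354.]), array([0.561, 0.31 ])), (np.float64(0.85), array([339., 262.]), array([0.561, 0.085])), (np.float64(0.62), array([366., 168.]), array([ 0.497, -0.231]))]
wheel_peg [(np.float64(0.93), array([385., 236.]), 
[... 273 characters left out ...]
ray([0.49 , 0.056]))]
hub_top [(np.float64(0.85), array([371., 175.]), array([0.537, 0.279])), (np.float64(0.62), array([310., 215.]), array([0.508, 0.044])), (np.float64(0.56), array([215., 272.]), array([ 0.453, -0.265]))]
wheel_notch [(np.float64(0.64), array([241., 276.]), array([ 0.51 , -0.223])), (np.float64(0.59), array([332., 216.]), array([0.549, 0.09 ])), (np.float64(0.56), array([387., 176.]), array([0.57 , 0.312])), (np.float64(0.16), array([274., 202.]), array([0.393, 0.009]))]
wheel_peg [(np.float64(0.97), array([358., 168.]), array([0.496, 0.261])), (np.float64(0.89), array([293., 209.]), array([0.463, 0.021])), (np.float64(0.73), array([198., 268.]), array([ 0.419, -0.294]))]
```

View pics/c4.png

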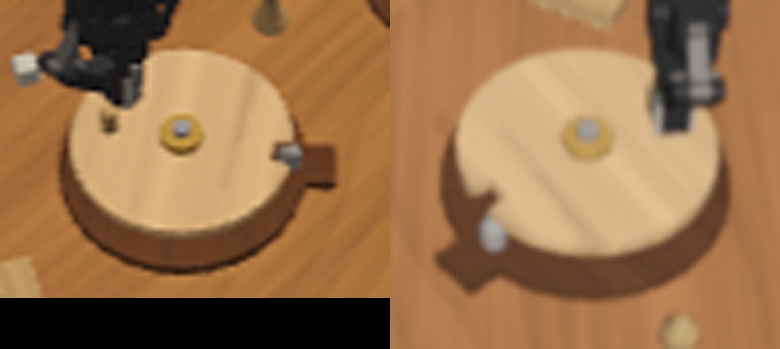

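The notch is a few degrees short of the pin, as both views show it just clockwise of the pin. I'll back off upward for a precise overhead look.

```bash
python3 -m creep '[0,0,-0.03,0,0,0,0,0,0,-0.04,0,0,0,0,-0.03,0,-0.03,0,0,0,0,-0.04,0,-0.01,0,0,0,0,-0.04,0,0,0,0,0,0,-0.03,0,0,0,0,0,0,0,0,0,0,0,0,0,0,0,0,0,0,0,0]'
python3 - <<'E'
from h import *
p=r.read_camera("wrist");cv2.imwrite("pics/w5.png",p["pixels"]);find(p,["plinth","pin_top","hub_top","wheel_notch","wheel_peg"])
u,v=proj(p,(.501,.047,.036)).astype(int);x0=max(u-160,0);y0=max(v-130,0);print(x0,y0)
cv2.imwrite("pics/c5.png",cv2.resize(p["pixels"][y0:y0+240,x0:x0+320],None,fx=2.5,fy=2.5,interpolation=2))
E
```

```text
t: 10.78
tcp_pos: [0.5958, 0.0525, 0.1518]
orientation: [[-0.997, -0.08, -0.002], [-0.08, 0.997, 0.0], [0.002, 0.0, -1.0]]
force: [-0.3, -1.1, -0.7]
finger_gap: 0.0003
gripper_force: 0.0
plinth [(np.float64(0.63), array([332.,  76.]), array([0.499, 0.049])), (np.float64(0.52), array([533.,  24.]), array([0.457, 0.174]))]
pin_top [(np.float64(0.64), array([396., 168.]), array([0.552, 0.094]))]
hub_top [(np.float64(0.83), array([331.,  75.]), array([0.501, 0.047])), (np.float64(0.41), array([109.,  78.]), array([ 0.513, -0.077]))]
wheel_notch [(np.float64(0.56), array([385., 175.]), array([0.556, 0.086]))]
wheel_peg []
169 0
```

View pics/c5.png

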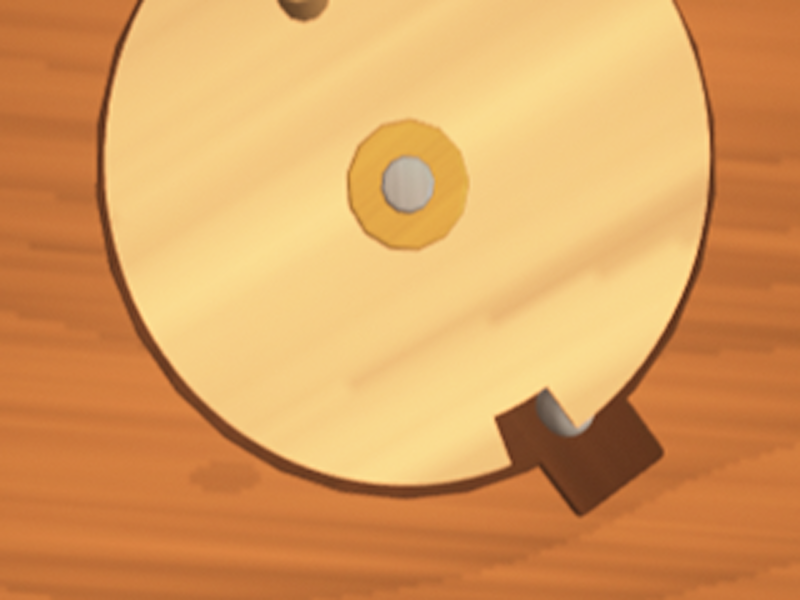

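The overhead view shows the notch's inner corners at crop (497,417) and (547,388), the ear's end corners at (582,516) and (662,452), and the spindle at (408,184). The notch is short of the pin.

Run:
```python
from h import *
p=r.read_camera("wrist")
g=lambda u,v,z:at(p,(169+u/2.5,v/2.5),z)[:2]
c=g(408,184,.050);a=lambda q:np.degrees(np.arctan2(*(q-c)[::-1]))
n=(g(497,417,.036)+g(547,388,.036))/2;e=(g(582,516,.01)+g(662,452,.01))/2
print(c,n,np.linalg.norm(n-c),a(n),e,np.linalg.norm(e-c),a(e))
k=g(409,184,.044);print(k)
```

```text
[0.49945428 0.04808302] [0.54658861 0.08058952] 0.057256589946317264 34.59234185107723 [0.56998248 0.11449578] 0.09687559351730632 43.27862772602822
[0.49904011 0.04835638]
```

```bash
python3 -m creep '[0.035,0.004,0,0,0,0,0,0.035,0,0,0,0,0,0,0.035,0,0,0,0,0,0,0.035,0,0,0,0,0,0,0,0,0.035,0,0,0,0,0,0,0.035,0,0,0,0,0,0,0.03,0,0,0,0,0,0,0.01,0,0,0,0]'
python3 -m creep '[0,-0.004,0,0,0,0,0,-0.0004,-0.0033,0,0,0,-0.075,0,-0.0004,-0.0033,0,0,0,-0.075,0,0,0,0,0,0,0,0,0,0,0,0,0,0,0,0,0.004,-0.03,0,0,0,0,0,0,-0.04,0,0,0,0,0,0,-0.04,0,0,0,0]'
python3 -m creep '[-0.035,0,0,0,0,0,0,-0.035,0,0,0,0,0,0,-0.035,0,0,0,0,0,0,-0.035,0,0,0,0,0,0,0,0,0,0,0,0,0,0,0,0,0,0,0,0]'
python3 - <<'E'
from h import *
p=r.read_camera("wrist");find(p,["pin_top","hub_top","wheel_notch"])
u,v=proj(p,(.4995,.048,.036)).astype(int);x0=max(u-160,0);y0=max(v-130,0);print(x0,y0)
cv2.imwrite("pics/c6.png",cv2.resize(p["pixels"][y0:y0+240,x0:x0+320],None,fx=2.5,fy=2.5,interpolation=2))
E
```

```text
t: 11.8
tcp_pos: [0.4519, 0.0455, 0.0396]
orientation: [[-0.997, -0.08, -0.005], [-0.08, 0.997, 0.0], [0.005, 0.001, -1.0]]
force: [-0.3, -0.9, -0.9]
finger_gap: 0.0001
gripper_force: 0.0
t: 12.47
tcp_pos: [0.4553, 0.039, 0.154]
orientation: [[-0.974, -0.226, -0.002], [-0.226, 0.974, 0.0], [0.002, 0.001, -1.0]]
force: [1.7, -0.2, 0.6]
finger_gap: 0.0001
gripper_force: 0.0
t: 12.97
tcp_pos: [0.5937, 0.0711, 0.1526]
orientation: [[-0.974, -0.227, -0.001], [-0.227, 0.974, -0.0], [0.001, 0.0, -1.0]]
force: [0.4, 0.4, 0.2]
finger_gap: 0.0001
gripper_force: 0.0
pin_top [(np.float64(0.85), array([377., 173.]), array([0.55 , 0.095]))]
hub_top [(np.float64(0.59), array([324.,  74.]), array([0.501, 0.049]))]
wheel_notch [(np.float64(0.56), array([378., 174.]), array([0.55 , 0.094]))]
164 0
```

View pics/c6.png

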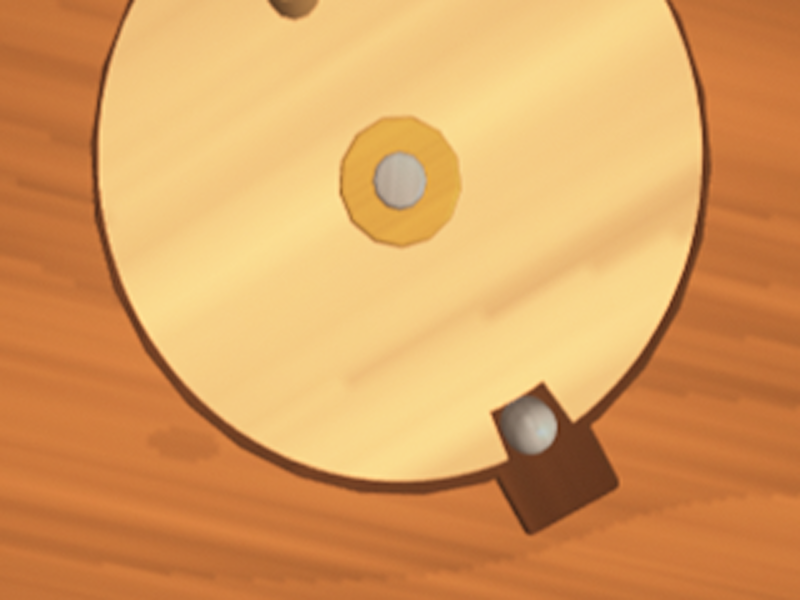

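The pin's dome at (528,424) now sits inside the notch, whose inner corners are at (493,410) and (543,384), so it's aligned within about 2 mm. Next I'll press on the top face beside the hub.

```bash
python3 -m creep '[0.028,-0.004,0,0,0,0,0,0.028,-0.0045,0,0,0,0,0,0,0,0.035,0,0,0,0,0,0,0.035,0,0,0,0,0,0,0.03,0,0,0,0,0,0,0.006,0,0,0,0,0,0,0,0,0,0,0,0,0,0,0,0,0,0]'
python3 -m creep '[0,0,0.003,0,0,0,0,0,0,0.003,0,0,0,0,0,0,0.003,0,0,0,0,0,0,0.002,0,0,0,0,0,0,0.002,0,0,0,0,0,0,0,0,0,0,0,0]'
```

```text
t: 13.83
tcp_pos: [0.5406, 0.0495, 0.0482]
orientation: [[-0.974, -0.228, 0.001], [-0.228, 0.974, -0.0], [-0.001, -0.0, -1.0]]
force: [1.2, -0.8, 0.4]
finger_gap: 0.0002
gripper_force: 0.0schema error: expected a multiple of 7 numbers
```

```bash
python3 -m creep '[0,0,0.003,0,0,0,0,0,0,0.003,0,0,0,0,0,0,0.003,0,0,0,0,0,0,0.002,0,0,0,0,0,0,0.002,0,0,0,0,0,0,0.002,0,0,0,0,0,0,0,0,0,0,0]'
```

```text
t: 14.42
tcp_pos: [0.5404, 0.0496, 0.0318]
orientation: [[-0.974, -0.228, 0.001], [-0.228, 0.974, -0.0], [-0.001, -0.0, -1.0]]
force: [1.2, 0.2, 0.2]
finger_gap: -0.0001
gripper_force: 0.5
```

```bash
python3 -m creep '[0,0,0.002,0,0,0,0,0,0,0.002,0,0,0,0,0,0,0.002,0,0,0,0,0,0,0,0,0,0,0]'; python3 -m creep '[0,0,0.002,0,0,0,0,0,0,0.0015,0,0,0,0,0,0,0,0,0,0,0]';  python3 -m creep '[0,0,0.001,0,0,0,0,0,0,0,0,0,0,0]'; python3 -m creep '[0,0,0.001,0,0,0,0,0,0,0,0,0,0,0]'
```

```text
t: 14.75
tcp_pos: [0.54, 0.0496, 0.0254]
orientation: [[-0.974, -0.228, -0.0], [-0.228, 0.974, -0.0], [0.0, -0.0, -1.0]]
force: [2.1, -0.9, 0.9]
finger_gap: -0.0002
gripper_force: 0.6
t: 15.0
tcp_pos: [0.5399, 0.0496, 0.0219]
orientation: [[-0.974, -0.228, -0.0], [-0.228, 0.974, 0.0], [0.0, 0.0, -1.0]]
force: [0.0, -0.4, 0.1]
finger_gap: 0.0001
gripper_force: 0.4
t: 15.17
tcp_pos: [0.5399, 0.0496, 0.0211]
orientation: [[-0.974, -0.228, -0.0], [-0.228, 0.974, -0.0], [0.0, 0.0, -1.0]]
force: [-0.3, -0.4, 1.5]
finger_gap: 0.0003
gripper_force: 0.6
t: 15.33
tcp_pos: [0.5399, 0.0496, 0.0202]
orientation: [[-0.974, -0.228, -0.0], [-0.228, 0.974, -0.0], [0.0, 0.0, -1.0]]
force: [0.1, -0.2, 2.6]
finger_gap: -0.0001
gripper_force: 1.1
```

```bash
python3 -m creep '[0,0,0.0007,0,0,0,0,0,0,0,0,0,0,0]'; python3 -m creep '[0,0,0.0005,0,0,0,0,0,0,0,0,0,0,0,0,0,0,0,0,0,0]'
```

```text
t: 15.5
tcp_pos: [0.54, 0.0496, 0.0199]
orientation: [[-0.974, -0.228, -0.0], [-0.228, 0.974, -0.0], [0.0, 0.0, -1.0]]
force: [-0.9, -0.4, 5.4]
finger_gap: 0.0001
gripper_force: 2.9
t: 15.75
tcp_pos: [0.54, 0.0496, 0.0197]
orientation: [[-0.974, -0.228, -0.0], [-0.228, 0.974, -0.0], [0.0, 0.0, -1.0]]
force: [-1.9, -0.2, 8.7]
finger_gap: -0.0
gripper_force: 4.0
```

The force is rising with the tip at z ≈ 0.0197, so the wheel has bottomed out. I'll back off upward and check.

```bash
python3 -m creep '[0,0,-0.005,0,0,0,0,0,0,-0.03,0,0,0,0,0,0,-0.04,0,0,0,0,0,0,-0.04,0,0,0,0,-0.04,0,-0.02,0,0,0,0,-0.03,0,0,0,0,0,0,0,0,0,0,0,0,0,0,0,0,0,0,0,0]'
python3 - <<'E'
from h import *
p=r.read_camera("wrist");cv2.imwrite("pics/w7.png",p["pixels"])
a=r.read_camera("side")["pixels"][215:300,320:415]
cv2.imwrite("pics/c7.png",np.hstack([cv2.resize(p["pixels"][:360,150:510],(400,400)),cv2.resize(a,(400,400),interpolation=2)]))
E
```

```text
t: 16.42
tcp_pos: [0.6059, 0.0652, 0.1523]
orientation: [[-0.974, -0.229, -0.001], [-0.229, 0.974, -0.0], [0.001, 0.0, -1.0]]
force: [-0.5, 0.3, 0.1]
finger_gap: -0.0001
gripper_force: 0.0
```

View pics/c7.png

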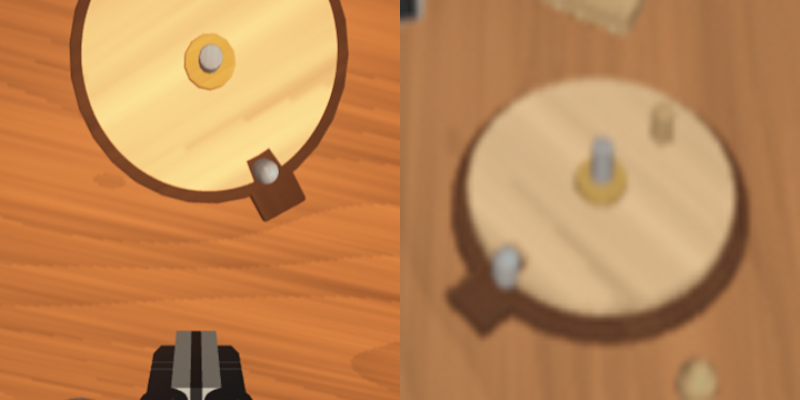

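Both views show the wheel sitting low with the pin standing up through the notch, at (265,170) on the left and (505,265) on the right. The spindle stands tall and the robot is clear of everything.

```bash
python3 -c "
from plant import r
print(r.finish_job())"
```

```text
the job is handed in; nothing more can be done
None
```

The wheel is turned so its notch meets the pin and pressed fully home, with the arm clear and the job handed in at about 16.5 s; `finish_job()` returned no verdict.

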